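# Free the locked tube drawer with the release pin

### The arm

A 6-joint arm with a two-finger parallel gripper is mounted at the origin on the work surface. World frame = base frame: x ahead of the robot, y to its left, z up, the work surface at z = 0. Lengths are in m, angles in rad, forces in N, time in s.
With the tool pointing down it reaches from about 0.25 to 0.775 m from the base axis. Payload 4 kg.
Tool frame: the origin (TCP) lies between the finger pads; the fingertips stand tcp_to_tips ahead of it and the grasp point (between the pads) lies 3 mm ahead of it (tcp_to_tips is the distance from the TCP to the fingertips, in m); y points along the fingers, x is the direction in which the jaws open and shut, and the axes are right-handed (so a half turn about y gives the same grasp; the last joint's range is limited). The gripper opens to 85 mm and grips with 20 to 120 N. Pads are 22 mm wide; open, the fingers measure 114 mm over their backs; the gripper's body (76 mm by 85 mm) begins 54 mm behind the grasp point. The pads swing forward as they close: fully open they stand 13 mm farther back than shut.
Start: joints at [-1.298, 0.087, 1.371, -0, 1.684, -0.103], TCP at [0.202, -0.512, 0.217] pointing down, gripper open.
Joint ranges: [-3.1, 3.1], [-0.76, 2.03], [0.27, 2.55], [-1.08, 4.22], [0.17, 2.65], [-2.57, 2.57]. Speed limits (rad/s): [2.79, 2.79, 3.14, 3.14, 3.14, 3.14].

### API

Orientations are given as a unit quaternion [w, x, y, z].
In Python, from workcell import sense, get_image, camera_info, close_job, tcp_to_tips gives the robot as it stands.
- The arm moves only by the tool arm_command, never from a script. Its argument "rows" is one flat list of numbers, 7 for each row, row after row: the turn, a rotation vector about the tool's x, y, z in rad, then the shift along the tool's x, y, z in m, then the finger opening in m, from 0 to 0.0854. A call has 1 to 12 rows; each row is the pose to reach, as a shift and turn from the pose commanded when the call began, along the tool's axes at that moment; what a row does not reach only later rows make up. A row lasts 1/10 s, in which the tool goes at most 50 mm and 8.59 degrees, less where a joint would pass 70% of its speed; a pose out of reach is approached as far as the arm can. A call with a gripper value outside its range is refused whole. The fingers move at their own pace and stop on an object; "force" is the grip in N (left out, the last holds). Time passes only in rows, so rows that repeat a pose let the fingers close. It gives the time, the measured TCP pose, the force and the opening at its end, in the units of the state.
- sense(): the state, without advancing time (a new reading comes with each control period).
- get_image(name): name is "side" or "top" or "wrist"; returns the picture (480x640x3 uint8, blue, green, red); there is no depth.
- camera_info(name): a dict with "camera_matrix" (3x3 intrinsics, pixels), "extrinsics" (4x4, takes a point from world to camera coordinates); the wrist camera has in their place "T_tool_cam" (4x4, takes a point from camera to tool coordinates, whose origin is the TCP and whose axes are the tool frame's). Camera axes: x right, y down, z forward; pixel columns grow to the right and rows downward; lengths in m; the calibration is good to about 2 mm. A picture is of the moment at which its call begins: read the wrist's pose just before it. camera_info takes no time and is no camera call.
- close_job(): hands the job in, once; it reports no verdict.
The state is a dict: "time": time; "q": joint angles; "joint_vel": joint speeds; "tau": joint torques, N m; "ee_pos": TCP position; "tool_rot": TCP orientation; "wrist_force": force on the tool from outside, world axes, zero at the start; "ft_torque": the same for the moment, N m; "width": finger opening in m.
Only numpy, scipy, OpenCV 4.12 (cv2) and the standard library are available. Lean on these libraries where they do the work, as an engineer would, in place of code of your own. Each camera call takes 0.05 s, during which the arm holds its last target. There are 200 camera calls.

### The job

The blue tube drawer of the white bench cooler is locked shut. Take the orange-handled release pin from its stand, push its rod gently down through the yellow-ringed hole in the cooler's top until the hidden spring latch trips and the drawer springs out, then put the pin back fully down in its stand. Touch the cooler with nothing but the pin, never press the pin on it with more than 15 N, and leave the other things as they are.

Things in the scene. Friction and masses are not known exactly. Their poses are not given: they have to be found in the camera images.
- pin: release pin, 60 g: steel rod 6 mm thick, 80 mm long, tip rounded, under a black collar (28 mm wide, 4 mm thick) and an orange square handle 16 x 16 x 46 mm, its sides along the pin's x and y. Origin: on the axis at the collar's underside; z up: rod from 0 to -80 mm, handle from +4 to +50 mm. Starts upright in the stand, collar on the stand's top, turned at any angle
- pin_tip (a point): the lower end of the pin's rod, 80 mm below the pin's origin
- pin_grip (a point): the place to grip the orange handle: on the axis, 28 mm above the collar's underside, 22 mm below the handle's top
- pin_stand: white block 70 x 70 x 85 mm tall, fixed to the bench, with one upright 12 mm hole through its middle that holds the pin. Origin at its underside. It stands left or right of the cooler
- stand_hole (a point): middle of the mouth of the stand's 12 mm hole, on its top, 85 mm above the bench
- cooler: white bench cooler 200 (x) x 240 (y) x 110 mm tall, fixed; origin in the middle of its underside; its -x face, towards the robot, has the blue drawer. Its top is a flat 10 mm thick deck with one 9 mm access hole, ringed in yellow, at (-20, -80) mm from its middle; under the hole lies a hidden spring plunger, 22 mm square, that trips the drawer's latch
- access_hole (a point): middle of the hole's mouth, 110 mm above the bench; it goes straight down. The plunger's top is anywhere from 15 to 35 mm below it, differing from start to start. The plunger resists with 3 N at first touch, 6 N after 6 mm, where the latch trips; 8 mm down is a solid stop, where force climbs past 15 N and spoils the latch. It springs back when let go
- tube_drawer (a joint): how far the blue drawer (152 mm wide, 84 mm tall front) has come out of the cooler, m: 0 locked shut; once the latch trips, a spring slides it out to 0.05, where it stays
- drawer_front (a point): middle of the drawer's blue front face (55 mm above the bench); an aluminium pull stands 17 mm out from it
- beaker: clear open beaker, 76 mm wide, 85 mm tall, left or right of the cooler; bystander. Origin at its underside
- reagent: amber bottle, 66 mm wide, 150 mm tall; bystander. Origin at its underside
- dishes: stack of three round dishes, 88 mm wide, 35 mm tall; bystander. Origin at its underside
- tip_box: grey box with blue lid, 77 x 112 x 33 mm tall, loose on the cooler's deck beside the hole; bystander. Origin at its underside
- pipette: white pipette lying on the bench near the robot, 24 mm wide, 210 mm long, 20 mm tall; bystander. Origin at its underside

How it is judged:
On the way, in this order (a step that is already met when the one before it is completed fails the run):
1. the pin is drawn out of its stand (z of pin_tip in the frame of stand_hole above 0.003 m), for 0.1 s.
2. with the pin's tip down in the access hole the latch trips: the drawer starts out (z of pin_tip in the frame of access_hole below -0.012 m and horizontal distance between pin_tip and access_hole below 0.008 m and value of joint tube_drawer above 0.006 m).
At the end, for the whole second after the job is handed in: the drawer stands out by more than 42 mm; the pin is back in the stand's hole (tip within 8 mm of its axis), collar within 4 mm of the stand's top, upright within 0.12 rad, at rest and released (value of joint tube_drawer above 0.042 m and horizontal distance between pin_tip and stand_hole below 0.008 m and z of pin in the frame of stand_hole below 0.004 m and angle between pin's own z axis and vertical below 0.12 rad and linear speed of pin below 0.01 m/s); the robot touches nothing.
It fails at once if the pin presses on the cooler, its latch or drawer with more than 15 N (contact force between pin and cooler above 15 N).
It fails at once if the arm or the fingers touch the cooler or its drawer (more than 2 N) (contact force between any of the arm, the fingers and cooler above 2 N).
It fails at once if a bystander is moved by more than 20 mm (distance of any of beaker, reagent, dishes, tip_box, pipette from where it was at the start of the episode above 0.02 m).
It also fails if it takes over 67 s, if anything falls off the work surface, if the arm or the gripper's body presses on something with over 40 N, if the wrist force passes 120 N, or if a joint passes its speed limit or range.

## Working session

There is one attempt and no reset: what is moved stays moved. The work goes in short steps, Python scripts to look and compute and a tool call to move; the robot and the scene stay as the last step left them, time stands still between calls to the robot, and variables do not carry over. Pictures are saved under pics/ and viewed, about 8 in all and at most 12, crops included, and the job is handed in when it is done.

Besides the shell and the picture viewer there is one more tool, called as name(argument=value, ...), one argument or row to a line, values as JSON. arm_command: Moves the arm, as the interface text tells. Its arguments: {"type":"object","properties":{"rows":{"type":"array","items":{"type":"number"}},"force":{"type":"number"}},"required":["rows"]}

```bash
mkdir -p pics
python3 - <<'E'
from workcell import *
import cv2
print(sense()); print(tcp_to_tips)
for n in("side","top","wrist"):
    cv2.imwrite(f"pics/{n}0.png",get_image(n)); print(n,camera_info(n))
E
```

```text
{'time': 0.0, 'q': array([-1.29811101e+00,  8.79703518e-02,  1.37229006e+00,  1.30658812e-05,
        1.68362086e+00, -1.03098778e-01]), 'joint_vel': array([ 0.00070711,  0.00040595, -0.00066437,  0.00100537, -0.00125574,
        0.00092615]), 'tau': array([-5.84046375e-04, -3.51870024e+01, -3.13266885e+01, -1.62353931e-04,
        1.09232028e-02,  1.40002399e-05]), 'ee_pos': array([ 0.20170352, -0.51109153,  0.21581263]), 'tool_rot': array([ 0.58511937, -0.58406906,  0.39842076, -0.39718957]), 'wrist_force': array([ 0.18636678, -0.48022154, -0.14496956]), 'ft_torque': array([-0.01908483,  0.01742673,  0.00748627]), 'width': 0.08513344362472075}
0.022
side {'camera_matrix': array([[480.94638284,   0.        , 316.17565824],
       [  0.        , 480.94638284, 237.93812991],
       [  0.        ,   0.        ,   1.        ]]), 'extrinsics': array([[ 9.88733174e-01, -1.49688348e-01,  3.30883417e-04,
        -4.95601403e-01],
       [-7.49175806e-02, -4.96762745e-01, -8.64646825e-01,
         1.18791486e-01],
       [ 1.29591925e-01,  8.54880210e-01, -5.02380094e-01,
         9.83805775
[... 365 characters left out ...]
,  0.010698  , -0.15062455,  0.51043257],
       [ 0.1508723 ,  0.02832377, -0.98814741,  1.30572135],
       [ 0.        ,  0.        ,  0.        ,  1.        ]])}
wrist {'camera_matrix': array([[421.67002456,   0.        , 319.67414396],
       [  0.        , 421.67002456, 235.89676914],
       [  0.        ,   0.        ,   1.        ]]), 'T_tool_cam': array([[ 9.99999955e-01, -2.74408788e-04,  1.20078927e-04,
        -4.80243099e-04],
       [-2.00664439e-04, -3.16107806e-01,  9.48723255e-01,
        -1.57356564e-01],
       [-2.22380112e-04, -9.48723236e-01, -3.16107847e-01,
         8.05450159e-02],
       [ 0.00000000e+00,  0.00000000e+00,  0.00000000e+00,
         1.00000000e+00]])}
```

View pictures.

View pics/top0.png

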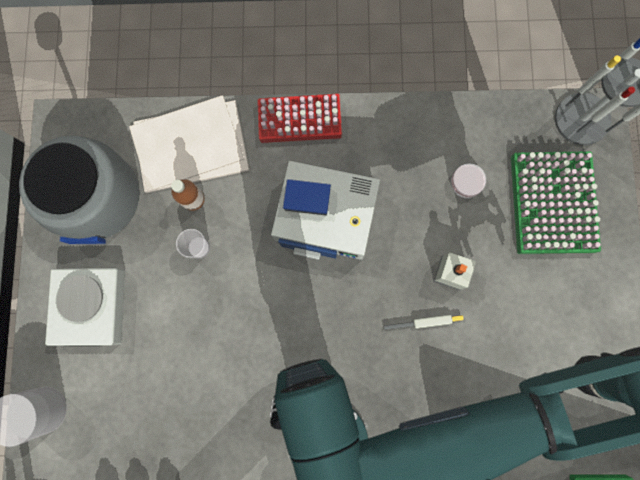

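View pics/side0.png

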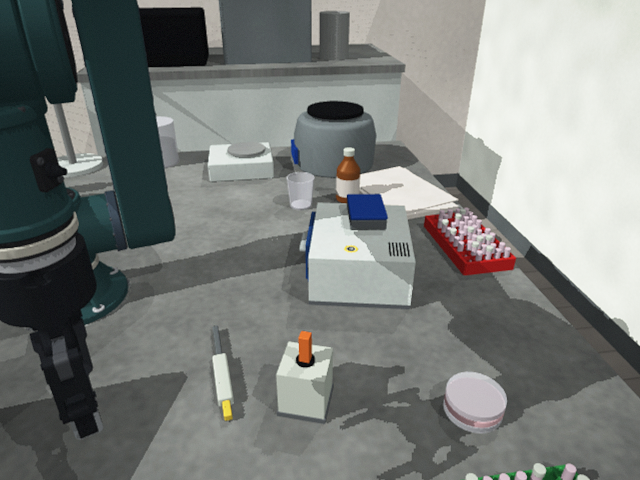

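The top view shows the cooler in the middle with the hole at about (355,221), the stand and pin at (458,270), and the pipette at (423,322). The side view shows the pin handle at (305,346) and the hole at (351,249). I'll enlarge crops of both.

Run:
```python
import cv2,numpy as np
t=cv2.imread("pics/top0.png");s=cv2.imread("pics/side0.png")
def c(i,x,y,w,h,k): return cv2.resize(i[y:y+h,x:x+w],None,fx=k,fy=k,interpolation=cv2.INTER_CUBIC)
a=np.hstack([c(t,435,245,50,50,8),c(t,265,155,120,120,400/120)])
b=np.hstack([c(s,270,325,70,100,4)[:300],c(s,325,230,52,30,300/30)])
b=b[:,:800]
cv2.imwrite("pics/crop1.png",np.vstack([a[:300+0],b[:300]]) if b.shape[1]==800 else a)
print(b.shape)
```

```text
(300, 800, 3)
```

View pics/crop1.png

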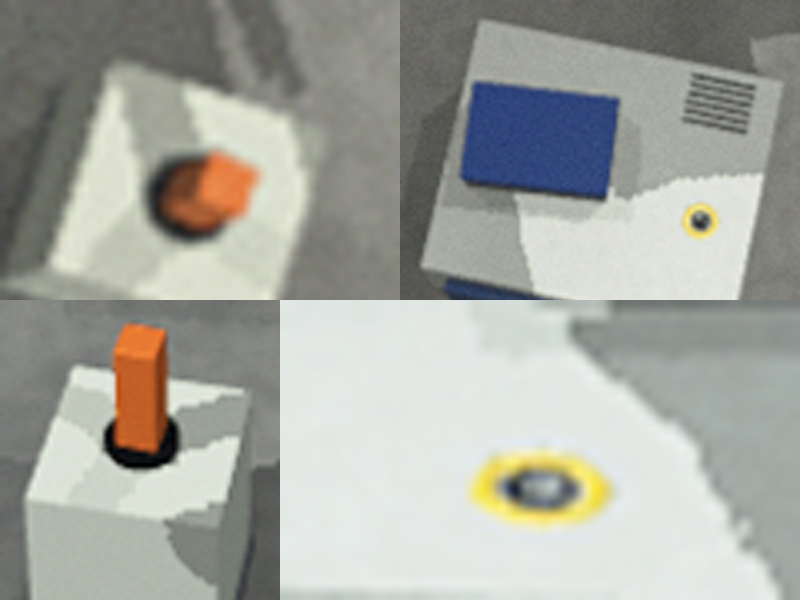

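```bash
cat > h.py <<'E'
import numpy as np, cv2
from workcell import *
from scipy.spatial.transform import Rotation as Ro
def cam(n,s=None):
    c=camera_info(n); K=c["camera_matrix"]
    if n!="wrist": return K,np.array(c["extrinsics"])
    T=np.eye(4);T[:3,:3]=rot(s).as_matrix();T[:3,3]=s["ee_pos"]
    return K,np.linalg.inv(T@c["T_tool_cam"])
def rot(s): q=s["tool_rot"]; return Ro.from_quat([q[1],q[2],q[3],q[0]])
def proj(p,n,s=None):
    K,E=cam(n,s); x=K@(E@np.append(p,1))[:3]; return x[:2]/x[2]
def atz(uv,z,n,s=None):
    K,E=cam(n,s); d=E[:3,:3].T@np.linalg.inv(K)@np.array([*uv,1]); o=-E[:3,:3].T@E[:3,3]
    return o+d*(z-o[2])/d[2]
def shift(dw,s): return rot(s).as_matrix().T@np.array(dw)
E
python3 - <<'E'
from h import *
s=sense()
print(rot(s).as_matrix().round(3))
for nm,z,a,b in [("hole",.11,(355.3,221.3),(351.2,248.8)),("collar",.089,(458.75,269.6),(305.25,359.75)),("handtop",.135,(463.5,268.1),(305.25,335.2))]:
    print(nm,atz(a,z,"top").round(4),atz(b,z,"side").round(4))
for c in [(212,150),(260,178),(240,222),(195,200)]: print(atz((435+c[0]/8,245+c[1]/8),.135,"top").round(4))
E
```

```text
[[ 0.367 -0.     0.93 ]
 [-0.93   0.002  0.367]
 [-0.002 -1.     0.   ]]
hole [ 0.5539 -0.0773  0.11  ] [ 0.558  -0.0789  0.11  ]
collar [ 0.4309 -0.3364  0.089 ] [ 0.4335 -0.3403  0.089 ]
handtop [ 0.43   -0.3367  0.135 ] [ 0.4342 -0.3391  0.135 ]
[ 0.4407 -0.3324  0.135 ]
[ 0.432  -0.3464  0.135 ]
[ 0.4187 -0.3398  0.135 ]
[ 0.4255 -0.3265  0.135 ]
```

arm_command(
  rows=[0,-0.07,0,-0.0076,0.0016,0.0278,0.085,0,-0.145,0,-0.0153,0.0032,0.0555,0.085,0,-0.217,0,-0.0229,0.0048,0.0833,0.085,0,-0.29,0,-0.0306,0.0064,0.1111,0.085,0,-0.362,0,-0.0382,0.008,0.1389,0.085,0,-0.434,0,-0.0458,0.0096,0.1666,0.085,0,-0.507,0,-0.0535,0.0112,0.1944,0.085,0,-0.579,0,-0.0611,0.0128,0.2222,0.085,0,-0.652,0,-0.0688,0.0144,0.25,0.085,0,-0.724,0,-0.0764,0.016,0.2777,0.085,0,-0.724,0,-0.0764,0.016,0.2777,0.085,0,-0.724,0,-0.0764,0.016,0.2777,0.085],
)

```text
time: 1.35
ee_pos: [0.4321, -0.3383, 0.2005]
tool_rot: [-0.688, 0.688, -0.165, 0.164]
wrist_force: [-0.1, -0.2, 0.5]
width: 0.0848
```

Run:
```python
from h import *
s=sense(); im=get_image("wrist"); print(s["ee_pos"],rot(s).as_matrix().round(3))
np.savez("w1.npz",p=s["ee_pos"],r=s["tool_rot"])
cv2.imwrite("pics/w1.png",im)
print(proj([.432,-.338,.135],"wrist",s),proj([.432,-.338,.085],"wrist",s))
```

```text
[ 0.43213678 -0.33825254  0.20051091] [[ 0.891 -0.001  0.453]
 [-0.453  0.     0.891]
 [-0.001 -1.    -0.   ]]
[320.83936801 246.97537441] [320.73468078 221.66527196]
```

View pics/w1.png

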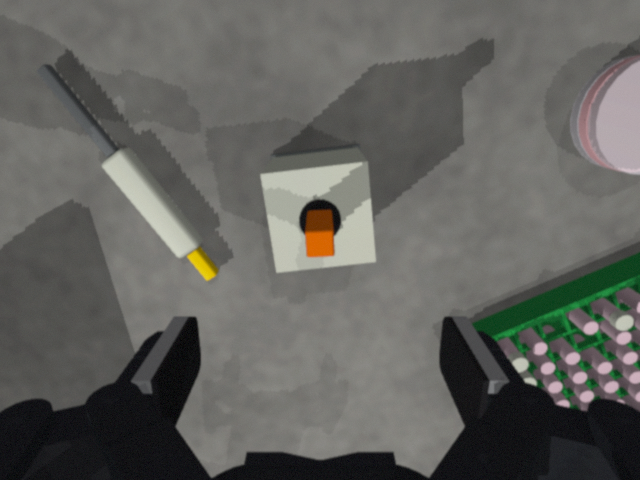

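arm_command(
  rows=[0,0,0,-0.0004,0.02,0.0007,0.085,0,0,0,-0.0004,0.04,0.0007,0.085,0,0,0,-0.0004,0.06,0.0007,0.085,0,0,0,-0.0004,0.075,0.0007,0.085,0,0,0,-0.0004,0.0845,0.0007,0.085,0,0,0,-0.0004,0.0845,0.0007,0.085,0,0,0,-0.0004,0.0845,0.0007,0.06,0,0,0,-0.0004,0.0845,0.0007,0.04,0,0,0,-0.0004,0.0845,0.0007,0.025,0,0,0,-0.0004,0.0845,0.0007,0.01,0,0,0,-0.0004,0.0845,0.0007,0.005,0,0,0,-0.0004,0.0845,0.0007,0.005],
  force=50,
)

```text
time: 2.6
ee_pos: [0.4324, -0.3381, 0.1173]
tool_rot: [-0.687, 0.688, -0.165, 0.165]
wrist_force: [-0.3, 0.4, 3.2]
width: 0.0134
```

arm_command(
  rows=[0,0,0,0,0,0,0.005,0,0,0,0,0,0,0.005,0,0,0,0,0,0,0.005],
  force=50,
)

```text
time: 2.9
ee_pos: [0.4324, -0.3381, 0.1173]
tool_rot: [-0.687, 0.688, -0.165, 0.165]
wrist_force: [-0.6, 1.1, 5.2]
width: 0.0135
```

arm_command(
  rows=[0,0,0,0,-0.01,0,0.005,0,0,0,0,-0.025,0,0.005,0,0,0,0,-0.04,0,0.005,0,0,0,0,-0.06,0,0.005,0,0,0,0,-0.08,0,0.005,0,0,0,0,-0.1,0,0.005,0,0,0,0,-0.12,0,0.005,0,0,0,0,-0.135,0,0.005,0,0,0,0,-0.145,0,0.005,0,0,0,0,-0.145,0,0.005,0,0,0,0,-0.145,0,0.005],
  force=50,
)

```text
time: 4.0
ee_pos: [0.432, -0.3377, 0.261]
tool_rot: [0.688, -0.687, 0.165, -0.165]
wrist_force: [0.7, -0.1, -0.2]
width: 0.0134
```

Run:
```python
from h import *
s=sense(); im=get_image("wrist"); print(s["ee_pos"],s["width"],s["wrist_force"],rot(s).as_matrix().round(4))
g=np.array([s["ee_pos"][0],s["ee_pos"][1],s["ee_pos"][2]-.003])
print("exp tip",g-[0,0,.108],proj(g-[0,0,.108],"wrist",s))
t=get_image("top");d=get_image("side")
out=[]
for n,i in(("wrist",im),("top",t),("side",d)):
    u,v=proj(g-[0,0,.108],n,s).astype(int); print(n,proj(g-[0,0,.108],n,s))
    x0,y0=max(0,min(640-66,u-33)),max(0,min(430,v-35)); print(x0,y0); 
    w=i[y0:y0+70,x0:x0+66]
    out.append(cv2.resize(w,(264,280),interpolation=cv2.INTER_CUBIC))
cv2.imwrite("pics/tip1.png",np.vstack([np.hstack(out),cv2.resize(im[:,:],(792,300))[:,:]]))
# target shift
print("to hole tool-shift",shift(np.array([.556,-.078,0])-[g[0],g[1],0],s))
```

```text
[ 0.43199049 -0.33772674  0.26100382] 0.01343147533501305 [ 0.67280999 -0.09608832 -0.2492565 ] [[ 8.911e-01 -6.000e-04  4.538e-01]
 [-4.538e-01  5.000e-04  8.911e-01]
 [-8.000e-04 -1.000e+00  2.000e-04]]
exp tip [ 0.43199049 -0.33772674  0.15000382] [321.02880676 223.91813388]
wrist [321.02921877 223.91849749]
288 188
top [465.47243744 266.65630569]
432 231
side [303.45315698 326.55060744]
270 291
to hole tool-shift [-7.34576446e-03  5.25166006e-05  2.87719262e-01]
```

View pics/tip1.png

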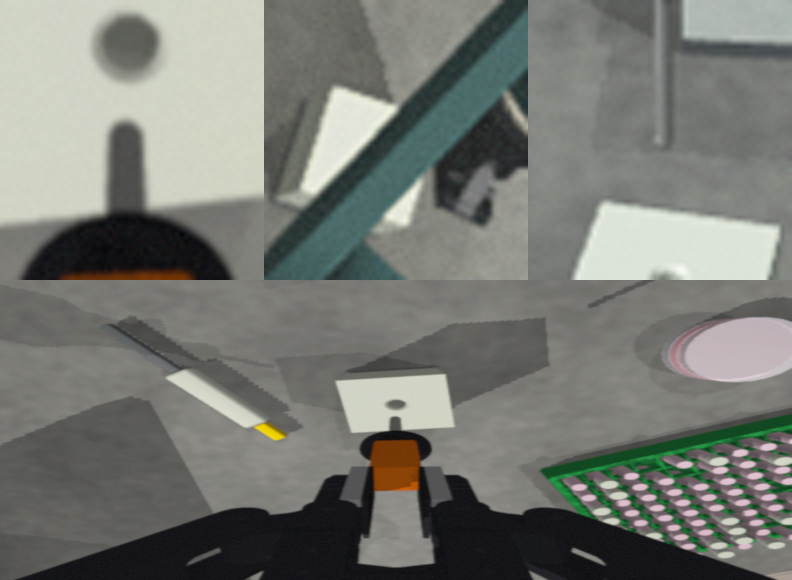

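arm_command(
  rows=[0,0,0,-0.0004,0,0.015,0.005,0,0,0,-0.0012,0,0.045,0.005,0,0,0,-0.002,0,0.08,0.005,0,0,0,-0.003,0,0.115,0.005,0,0,0,-0.0038,0,0.15,0.005,0,0,0,-0.0047,0,0.185,0.005,0,0,0,-0.0056,0,0.22,0.005,0,0,0,-0.0065,0,0.25,0.005,0,0,0,-0.007,0,0.275,0.005,0,0,0,-0.0073,0,0.2877,0.005,0,0,0,-0.0073,0.01,0.2877,0.005,0,0,0,-0.0073,0.02,0.2877,0.005],
)

```text
time: 5.35
ee_pos: [0.5559, -0.0784, 0.2406]
tool_rot: [-0.687, 0.688, -0.165, 0.165]
wrist_force: [-0.3, 0.2, -0.7]
width: 0.0131
```

arm_command(
  rows=[0,0,0,0,0.006,0,0.005,0,0,0,0,0.006,0,0.005,0,0,0,0,0.006,0,0.005],
)

```text
time: 5.65
ee_pos: [0.5557, -0.079, 0.2352]
tool_rot: [-0.687, 0.688, -0.166, 0.165]
wrist_force: [0.1, -0.7, -1.1]
width: 0.0134
```

Run:
```python
from h import *
s=sense(); im=get_image("wrist"); d=get_image("side"); t=get_image("top")
print(s["time"],s["ee_pos"],s["wrist_force"])
g=s["ee_pos"]-[0,0,.111]
out=[]
for n,i in(("wrist",im),("side",d),("top",t)):
    p=proj(g,n,s); u,v=p.astype(int); x0,y0=u-24,v-24; print(n,p,proj([.556,-.078,.11],n,s),x0,y0)
    out.append(cv2.resize(i[y0:y0+50,x0:x0+50],(400,400),interpolation=cv2.INTER_CUBIC))
cv2.imwrite("pics/tip2.png",np.hstack(out[:2])); cv2.imwrite("pics/tip2t.png",out[2])
np.savez("w2.npz",p=s["ee_pos"],r=s["tool_rot"])
```

```text
5.65 [ 0.55572669 -0.07901781  0.23515441] [ 0.14057414 -0.65802464 -1.08675963]
wrist [320.99581021 223.83413786] [320.63264107 216.52665455] 296 199
side [350.31985916 242.64483495] [350.08506754 248.63610415] 326 218
top [356.19199928 219.4844829 ] [355.54452128 220.48110814] 332 195
```

View pics/tip2.png

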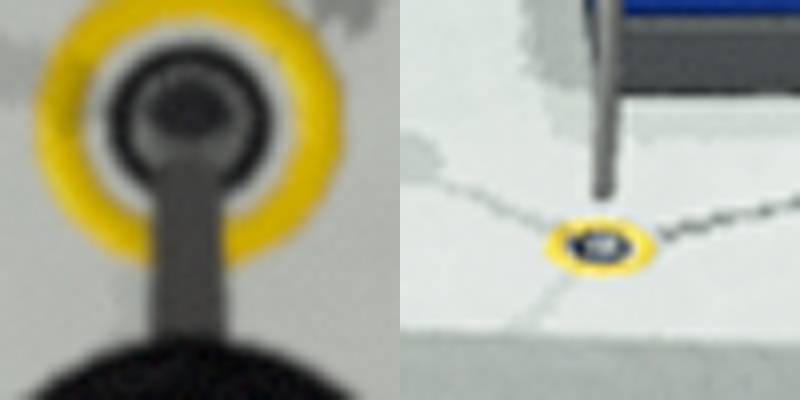

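arm_command(
  rows=[0,0,0,0,0.005,0.0012,0.005,0,0,0,0,0.0095,0.0012,0.005,0,0,0,0,0.0095,0.0012,0.005,0,0,0,0,0.0095,0.0012,0.005],
)

```text
time: 6.2
ee_pos: [0.5565, -0.077, 0.2256]
tool_rot: [-0.688, 0.688, -0.165, 0.165]
wrist_force: [0.0, -0.4, -1.2]
width: 0.0135
```

Run:
```python
from h import *
s=sense(); im=get_image("wrist"); d=get_image("side")
print(s["time"],s["ee_pos"],s["wrist_force"])
g=s["ee_pos"]-[0,0,.111]
out=[]
for n,i in(("wrist",im),("side",d)):
    p=proj(g,n,s); q=proj(g-[0,0,g[2]-.11],n,s); u,v=p.astype(int); x0,y0=u-20,v-25; print(n,p,q,x0,y0)
    out.append(cv2.resize(i[y0:y0+40,x0:x0+40],(400,400),interpolation=cv2.INTER_CUBIC))
cv2.imwrite("pics/tip3.png",np.hstack(out))
```

```text
6.2 [ 0.55654555 -0.07701136  0.22561146] [ 0.03109119 -0.38000079 -1.17342358]
wrist [321.00153314 223.84708519] [320.98545769 221.87010146] 301 198
side [350.33866859 246.32134912] [350.25322059 248.35192703] 330 221
```

View pics/tip3.png

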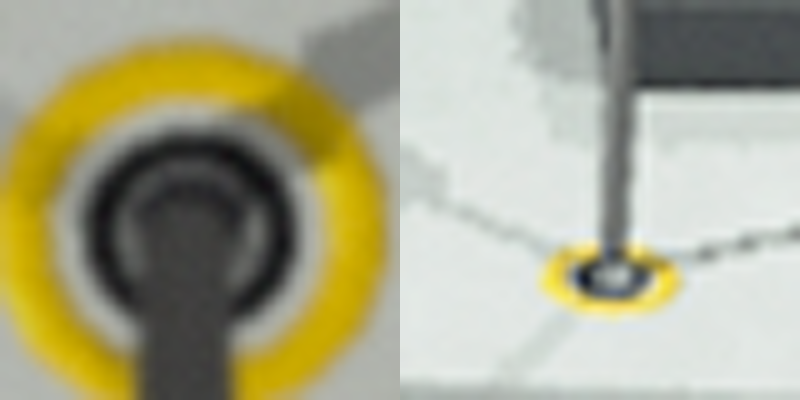

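arm_command(
  rows=[0,0,0,0.0002,0,-0.0009,0.005,0,0,0,0.0002,0.001,-0.0009,0.005,0,0,0,0.0002,0.002,-0.0009,0.005,0,0,0,0.0002,0.003,-0.0009,0.005,0,0,0,0.0002,0.004,-0.0009,0.005,0,0,0,0.0002,0.004,-0.0009,0.005,0,0,0,0.0002,0.004,-0.0009,0.005],
)

```text
time: 7.0
ee_pos: [0.5564, -0.0779, 0.222]
tool_rot: [-0.688, 0.688, -0.165, 0.165]
wrist_force: [0.6, 0.1, -1.1]
width: 0.0131
```

arm_command(
  rows=[0,0,0,0,0.0005,0,0.005,0,0,0,0,0.001,0,0.005,0,0,0,0,0.001,0,0.005,0,0,0,0,0.001,0,0.005],
)

```text
time: 7.4
ee_pos: [0.5565, -0.078, 0.221]
tool_rot: [-0.688, 0.688, -0.165, 0.165]
wrist_force: [-0.4, -0.0, -0.9]
width: 0.0133
```

arm_command(
  rows=[0,0,0,0,0.0005,0,0.005,0,0,0,0,0.001,0,0.005,0,0,0,0,0.001,0,0.005,0,0,0,0,0.001,0,0.005],
)

```text
time: 7.8
ee_pos: [0.5564, -0.078, 0.22]
tool_rot: [-0.688, 0.688, -0.165, 0.165]
wrist_force: [-0.3, 0.2, -0.6]
width: 0.0135
```

arm_command(
  rows=[0,0,0,0,0.0005,0,0.005,0,0,0,0,0.001,0,0.005,0,0,0,0,0.0015,0,0.005,0,0,0,0,0.0015,0,0.005],
)

```text
time: 8.2
ee_pos: [0.5564, -0.078, 0.2184]
tool_rot: [-0.688, 0.688, -0.165, 0.165]
wrist_force: [-0.4, 0.2, -0.7]
width: 0.0132
```

arm_command(
  rows=[0,0,0,0,0.0005,0,0.005,0,0,0,0,0.001,0,0.005,0,0,0,0,0.0015,0,0.005,0,0,0,0,0.0015,0,0.005],
)

```text
time: 8.6
ee_pos: [0.5564, -0.078, 0.2169]
tool_rot: [-0.688, 0.688, -0.165, 0.165]
wrist_force: [-0.3, 0.1, -1.0]
width: 0.013
```

arm_command(
  rows=[0,0,0,0,0.0005,0,0.005,0,0,0,0,0.001,0,0.005,0,0,0,0,0.0015,0,0.005,0,0,0,0,0.0015,0,0.005],
)

```text
time: 9.0
ee_pos: [0.5564, -0.078, 0.2154]
tool_rot: [-0.688, 0.688, -0.165, 0.165]
wrist_force: [-0.4, -0.2, -0.5]
width: 0.0134
```

arm_command(
  rows=[0,0,0,0,0.001,0,0.005,0,0,0,0,0.002,0,0.005,0,0,0,0,0.003,0,0.005,0,0,0,0,0.004,0,0.005,0,0,0,0,0.005,0,0.005,0,0,0,0,0.005,0,0.005],
)

```text
time: 9.6
ee_pos: [0.5563, -0.0779, 0.2103]
tool_rot: [-0.688, 0.688, -0.165, 0.165]
wrist_force: [0.5, -0.4, -0.4]
width: 0.0134
```

arm_command(
  rows=[0,0,0,0,0.001,0,0.005,0,0,0,0,0.002,0,0.005,0,0,0,0,0.002,0,0.005,0,0,0,0,0.002,0,0.005],
)

```text
time: 10.0
ee_pos: [0.5564, -0.078, 0.2085]
tool_rot: [-0.688, 0.688, -0.165, 0.165]
wrist_force: [0.2, 0.2, -0.2]
width: 0.0129
```

arm_command(
  rows=[0,0,0,0,0.001,0,0.005,0,0,0,0,0.002,0,0.005,0,0,0,0,0.002,0,0.005,0,0,0,0,0.002,0,0.005],
)

```text
time: 10.4
ee_pos: [0.5564, -0.078, 0.2064]
tool_rot: [-0.688, 0.688, -0.165, 0.165]
wrist_force: [0.1, 0.2, -1.1]
width: 0.013
```

arm_command(
  rows=[0,0,0,0,0.001,0,0.005,0,0,0,0,0.002,0,0.005,0,0,0,0,0.002,0,0.005,0,0,0,0,0.002,0,0.005],
)

```text
time: 10.8
ee_pos: [0.5564, -0.078, 0.2045]
tool_rot: [-0.688, 0.688, -0.165, 0.165]
wrist_force: [-0.6, -0.5, -0.5]
width: 0.0133
```

arm_command(
  rows=[0,0,0,0,0.001,0,0.005,0,0,0,0,0.002,0,0.005,0,0,0,0,0.002,0,0.005,0,0,0,0,0.002,0,0.005],
)

```text
time: 11.2
ee_pos: [0.5564, -0.078, 0.2024]
tool_rot: [-0.688, 0.688, -0.165, 0.165]
wrist_force: [0.1, 0.1, -0.4]
width: 0.0131
```

arm_command(
  rows=[0,0,0,0,0.001,0,0.005,0,0,0,0,0.002,0,0.005,0,0,0,0,0.002,0,0.005,0,0,0,0,0.002,0,0.005],
)

```text
time: 11.6
ee_pos: [0.5564, -0.078, 0.2005]
tool_rot: [-0.688, 0.688, -0.165, 0.165]
wrist_force: [-0.4, 0.1, -0.1]
width: 0.0135
```

arm_command(
  rows=[0,0,0,0,0.001,0,0.005,0,0,0,0,0.002,0,0.005,0,0,0,0,0.002,0,0.005,0,0,0,0,0.002,0,0.005],
)

```text
time: 12.0
ee_pos: [0.5568, -0.0781, 0.1995]
tool_rot: [-0.688, 0.688, -0.164, 0.166]
wrist_force: [-0.2, 0.5, 4.2]
width: 0.0132
```

arm_command(
  rows=[0,0,0,0,0.0005,0,0.005,0,0,0,0,0.001,0,0.005,0,0,0,0,0.001,0,0.005,0,0,0,0,0.001,0,0.005],
)

```text
time: 12.4
ee_pos: [0.5566, -0.078, 0.1978]
tool_rot: [-0.688, 0.688, -0.165, 0.165]
wrist_force: [-0.3, 0.7, 5.2]
width: 0.0134
```

arm_command(
  rows=[0,0,0,0,0.0005,0,0.005,0,0,0,0,0.001,0,0.005,0,0,0,0,0.001,0,0.005,0,0,0,0,0.001,0,0.005],
)

```text
time: 12.8
ee_pos: [0.5566, -0.078, 0.1967]
tool_rot: [-0.688, 0.688, -0.165, 0.165]
wrist_force: [0.4, 0.3, 5.1]
width: 0.0132
```

arm_command(
  rows=[0,0,0,0,0.0005,0,0.005,0,0,0,0,0.001,0,0.005,0,0,0,0,0.001,0,0.005,0,0,0,0,0.001,0,0.005],
)

```text
time: 13.2
ee_pos: [0.5566, -0.078, 0.1959]
tool_rot: [-0.688, 0.688, -0.165, 0.165]
wrist_force: [0.1, 0.6, 5.2]
width: 0.0134
```

arm_command(
  rows=[0,0,0,0,0.0005,0,0.005,0,0,0,0,0.001,0,0.005,0,0,0,0,0.001,0,0.005,0,0,0,0,0.001,0,0.005],
)

```text
time: 13.6
ee_pos: [0.5567, -0.078, 0.195]
tool_rot: [-0.688, 0.688, -0.165, 0.165]
wrist_force: [0.1, -0.5, 6.2]
width: 0.0132
```

Run:
```python
from h import *
a=cv2.imread("pics/side0.png")
b=get_image("side"); cv2.imwrite("pics/s2.png",b)
# drawer blue region left edge, rows 215-280, x 285-330
def blue(i):
    r=i[205:290,270:325].astype(int); m=(r[...,0]>r[...,2]+50); return m.sum(), np.where(m.any(0))[0][:1]+270
print(blue(a),blue(b))
print([sense()["wrist_force"].round(1) for _ in range(1)],sense()["ee_pos"])
```

```text
(np.int64(171), array([306])) (np.int64(192), array([306]))
[array([-0.4,  0.2,  5.6])] [ 0.55668874 -0.07803561  0.19499065]
```

arm_command(
  rows=[0,0,0,0,0.0004,0,0.005,0,0,0,0,0.0007,0,0.005,0,0,0,0,0.0007,0,0.005,0,0,0,0,0.0007,0,0.005],
)

```text
time: 14.05
ee_pos: [0.5567, -0.0781, 0.1945]
tool_rot: [-0.688, 0.688, -0.165, 0.165]
wrist_force: [-0.1, 0.5, 7.1]
width: 0.013
```

```bash
cat > b.py <<'E'
from h import *
b=get_image("side"); cv2.imwrite("pics/s2.png",b)
r=b[205:290,250:325].astype(int); m=(r[...,0]>r[...,2]+50); print(m.sum(), np.where(m.any(0))[0][:1]+250, sense()["wrist_force"].round(1))
E
python3 b.py
```

```text
195 [306] [-0.5 -0.4  6.4]
```

arm_command(
  rows=[0,0,0,0,0.0003,0,0.005,0,0,0,0,0.0005,0,0.005,0,0,0,0,0.0005,0,0.005,0,0,0,0,0.0005,0,0.005],
)

```text
time: 14.5
ee_pos: [0.5568, -0.0781, 0.1941]
tool_rot: [-0.688, 0.688, -0.164, 0.166]
wrist_force: [0.1, 0.5, 7.6]
width: 0.0133
```

```bash
python3 b.py
```

```text
196 [305] [0.5 0.7 6.7]
```

arm_command(
  rows=[0,0,0,0,0.0003,0,0.005,0,0,0,0,0.0005,0,0.005,0,0,0,0,0.0005,0,0.005,0,0,0,0,0.0005,0,0.005],
)

```text
time: 14.95
ee_pos: [0.5566, -0.078, 0.1931]
tool_rot: [-0.688, 0.688, -0.165, 0.165]
wrist_force: [-0.3, 0.4, 5.8]
width: 0.013
```

```bash
python3 b.py
```

```text
336 [281] [0.3 0.4 5.6]
```

arm_command(
  rows=[0,0,0,0,-0.004,0,0.005,0,0,0,0,-0.012,0,0.005,0,0,0,0,-0.022,0,0.005,0,0,0,0,-0.034,0,0.005,0,0,0,0,-0.046,0,0.005,0,0,0,0,-0.058,0,0.005,0,0,0,0,-0.066,0,0.005,0,0,0,0,-0.068,0,0.005,0,0,0,0,-0.068,0,0.005],
)

```text
time: 15.9
ee_pos: [0.5566, -0.078, 0.2613]
tool_rot: [-0.688, 0.688, -0.165, 0.165]
wrist_force: [0.5, 0.0, -1.0]
width: 0.0133
```

arm_command(
  rows=[0,0,0,0.0004,0,-0.015,0.005,0,0,0,0.0012,0,-0.045,0.005,0,0,0,0.002,0,-0.08,0.005,0,0,0,0.003,0,-0.115,0.005,0,0,0,0.0038,0,-0.15,0.005,0,0,0,0.0047,0,-0.185,0.005,0,0,0,0.0056,0,-0.22,0.005,0,0,0,0.0065,0,-0.25,0.005,0,0,0,0.007,0,-0.275,0.005,0,0,0,0.0071,0,-0.288,0.005,0,0,0,0.0071,0,-0.288,0.005,0,0,0,0.0071,0,-0.288,0.005],
)

```text
time: 17.1
ee_pos: [0.432, -0.3374, 0.2605]
tool_rot: [0.688, -0.687, 0.165, -0.165]
wrist_force: [0.2, -0.5, -0.7]
width: 0.0135
```

```bash
python3 b.py
python3 - <<'E'
from h import *
s=sense(); im=get_image("wrist"); print(s["time"],s["ee_pos"],s["width"],s["wrist_force"])
x=cv2.resize(im[180:260,280:360],(400,400),interpolation=cv2.INTER_CUBIC)
b=cv2.imread("pics/s2.png"); y=cv2.resize(b,(533,400))[:,133:533]
cv2.imwrite("pics/ret.png",np.hstack([x,y]))
print(proj([.4324,-.3381,.085],"wrist",s),proj(s["ee_pos"]-[0,0,.112],"wrist",s),proj(s["ee_pos"]*[1,1,0]+[0,0,.085],"wrist",s))
E
```

```text
203 [282] [-0.8 -0.2 -0.6]
17.15 [ 0.43234716 -0.33699975  0.26065592] 0.01320574108534738 [-0.751807   -0.17542055 -0.60111595]
[321.42868434 202.11824586] [320.95391598 223.57852505] [320.75657767 200.96750917]
```

View pics/ret.png

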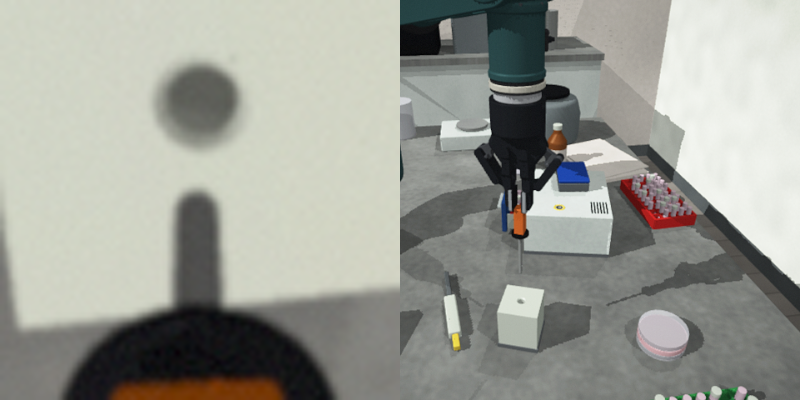

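arm_command(
  rows=[0,0,0,0,0.015,0,0.005,0,0,0,0,0.03,0,0.005,0,0,0,0,0.045,0,0.005,0,0,0,0,0.06,0,0.005,0,0,0,0,0.075,0,0.005,0,0,0,0,0.09,0,0.005,0,0,0,0,0.105,0,0.005,0,0,0,0,0.12,0,0.005,0,0,0,0,0.132,0,0.005,0,0,0,0,0.139,0,0.005,0,0,0,0,0.139,0,0.005,0,0,0,0,0.139,0,0.005],
)

```text
time: 18.4
ee_pos: [0.4324, -0.3381, 0.1223]
tool_rot: [-0.687, 0.688, -0.165, 0.165]
wrist_force: [0.7, 0.8, -0.1]
width: 0.0134
```

arm_command(
  rows=[0,0,0,0,0.001,0,0.005,0,0,0,0,0.0025,0,0.005,0,0,0,0,0.0025,0,0.005,0,0,0,0,0.0025,0,0.005],
)

```text
time: 18.8
ee_pos: [0.4322, -0.3379, 0.1196]
tool_rot: [-0.687, 0.688, -0.165, 0.165]
wrist_force: [-0.9, 0.4, -1.0]
width: 0.0136
```

arm_command(
  rows=[0,0,0,0,0.0007,0,0.005,0,0,0,0,0.0015,0,0.005,0,0,0,0,0.0015,0,0.005,0,0,0,0,0.0015,0,0.005],
)

```text
time: 19.2
ee_pos: [0.4321, -0.3378, 0.1177]
tool_rot: [0.688, -0.688, 0.165, -0.165]
wrist_force: [-0.9, -0.0, -0.1]
width: 0.0136
```

arm_command(
  rows=[0,0,0,0,0.0005,0,0.005,0,0,0,0,0.001,0,0.005,0,0,0,0,0.001,0,0.005,0,0,0,0,0.001,0,0.005],
)

```text
time: 19.6
ee_pos: [0.4322, -0.338, 0.1173]
tool_rot: [-0.687, 0.688, -0.165, 0.165]
wrist_force: [-0.3, 0.7, 3.0]
width: 0.0132
```

arm_command(
  rows=[0,0,0,0,0,0,0.02,0,0,0,0,0,0,0.03,0,0,0,0,0,0,0.045,0,0,0,0,0,0,0.06,0,0,0,0,0,0,0.08,0,0,0,0,0,0,0.085,0,0,0,0,0,0,0.085,0,0,0,0,0,0,0.085,0,0,0,0,0,0,0.085],
)

```text
time: 20.5
ee_pos: [0.4321, -0.3379, 0.1168]
tool_rot: [-0.688, 0.688, -0.165, 0.165]
wrist_force: [0.3, 0.2, 0.1]
width: 0.0848
```

arm_command(
  rows=[0,0,0,0,-0.005,0,0.085,0,0,0,0,-0.02,0,0.085,0,0,0,0,-0.04,0,0.085,0,0,0,0,-0.065,0,0.085,0,0,0,0,-0.09,0,0.085,0,0,0,0,-0.11,0,0.085,0,0,0,0,-0.12,0,0.085,0,0,0,0,-0.12,0,0.085,0,0,0,0,-0.12,0,0.085],
)

```text
time: 21.4
ee_pos: [0.4319, -0.3377, 0.2364]
tool_rot: [0.688, -0.687, 0.165, -0.165]
wrist_force: [0.4, 0.1, 0.4]
width: 0.0849
```

```bash
python3 b.py
python3 - <<'E'
from h import *
s=sense(); print(s["time"],s["ee_pos"],s["width"],s["wrist_force"])
b=cv2.imread("pics/s2.png"); im=get_image("wrist")
cv2.imwrite("pics/end.png",np.hstack([cv2.resize(b[190:430,200:400],(400,480)),cv2.resize(im[130:310,245:395],(400,480))]))
E
```

```text
299 [281] [-0.  -1.   0.1]
21.45 [ 0.43172299 -0.33747746  0.23560917] 0.08490935879429573 [-0.0235493  -1.01331688  0.05027556]
```

View pics/end.png

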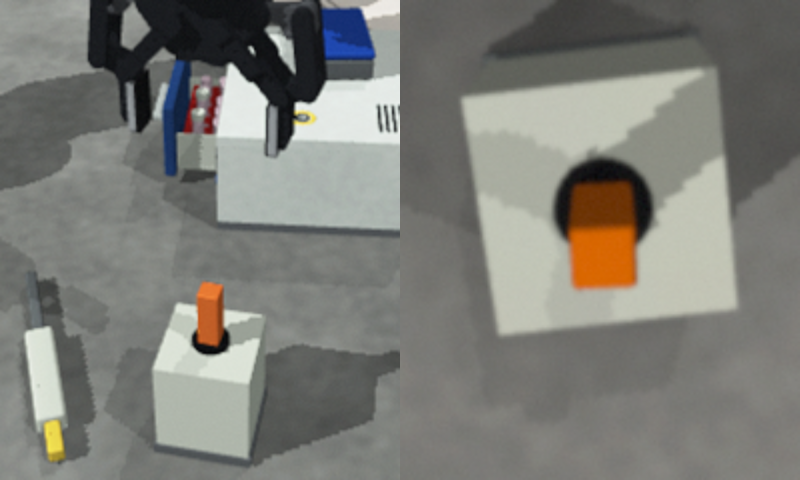

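The pin is seated upright in the stand with its collar flat, the drawer stands open, and the gripper is clear.

```bash
python3 -c "
from workcell import *
print(close_job())"
```

```text
the job is handed in; nothing more can be done
None
```

The drawer is open, the pin is back in its stand, and I handed the job in at about 21 s of the 67 s allowed; `close_job` gave no verdict.

- **What I did:** I took the pin from its stand and lined its tip up over the hole using close wrist and side pictures. I then lowered it in small steps, checking the force after each. It touched the plunger about 22 mm down, and the latch tripped about 6–7 mm further on.
- **Force:** The highest wrist reading while pressing was 7.6 N, or about 8 N after allowing for sensor offset. That is under the 15 N limit, but I only saw readings between steps.
- **Drawer:** In the side picture its front moved about 25 pixels, which is roughly 50 mm by eye rather than a measured distance.
- **Pin:** The last pictures show it upright with its collar flat on the stand. I felt it seat at the same height I gripped it from.
- **Gripper and bystanders:** The gripper is open and about 12 cm above the grip height. The bystanders in view look unmoved; I did not check each one against its starting position.
- **Disagreements:** The two cameras' first position estimates differed by up to about 5 mm. The gripper also read 13 mm on the 16 mm handle throughout, which I put down to pad give or a reading offset.

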